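Free the press board from its lipped jig and lay it on the drying rack

ROBOT

A 6-joint arm with a two-finger parallel gripper is mounted at the origin on the work surface. World frame = base frame: x ahead of the robot, y to its left, z up, the work surface at z = 0. Lengths are in mm, angles in rad, forces in N, time in s.
With the tool pointing down it reaches from about 325 to 850 mm from the base axis. Payload 4.4 kg.
Tool frame: the origin (TCP) lies midway between the tips of the shut fingers; the grasp point (between the pads) lies 19 mm behind it; z points along the fingers, y is the line along which they close (so a half turn about z gives the same grasp; the last joint's range is limited). The gripper opens to 94 mm and grips with 3 to 60 N. Pads are 16 mm wide; open, the fingers measure 119 mm over their backs; the gripper's body (75 mm by 177 mm) begins 78 mm behind the grasp point.
Start: joints at [-1.482, 0.207, 1.542, -0, 1.393, -0.15], TCP at [136.554, -558.552, 205.447] pointing down, gripper open.
Joint ranges: [-2.73, 2.73], [-0.86, 2.22], [0.23, 2.46], [-1.11, 4.25], [0.08, 2.63], [-2.82, 2.82]. Speed limits (rad/s): [2.79, 2.79, 3.14, 3.14, 3.14, 3.14].

INTERFACE

Orientations are given as a unit quaternion [w, x, y, z].
In Python, from plant import * gives the robot as it stands.
- The arm moves only by the tool jog_arm, never from a script. Its argument "moves" is a list of rows, each an object of numbers: "grip": the opening, from -1 (shut) to 1 (fully open), so that 0 is half open; "dx", "dy", "dz": the shift along the tool's x, y, z normalised to -1 to 1, where 1 is 80 cm; "twist": the turn about the tool's z normalised to -1 to 1, where 1 is 180 degrees. In form: [{"grip": .., "dx": .., "dy": .., "dz": .., "twist": ..}, ...]. A call has exactly 10 rows; each row shifts and turns the commanded pose from where the row before left it, along the tool's axes as they then stand; what a row does not reach is not made up. A row lasts 1/12 s, in which the tool goes at most 41.7 mm and 7.16 degrees, less where a joint would pass 70% of its speed; a pose out of reach is approached as far as the arm can. A call with a number of a shift or a turn outside -1 to 1 is refused whole. A call with a gripper value outside its range is refused whole. The fingers move at their own pace and stop on an object; "grip_force" is the grip in N (left out, the last holds). Time passes only in rows, so rows that do not move let the fingers close, or fill a call up. It gives the time, the measured TCP pose, the force, the opening and the grip force at its end, in the units of the state.
- sense(): the state, without advancing time (a new reading comes with each control period).
- get_image(name): name is "side" or "top"; returns the picture (384x512x3 uint8, red, green, blue); there is no depth.
- camera_params(name): a dict with "K" (3x3 intrinsics, pixels), "R" (3x3) and "t" (3): a world point X has camera coordinates R X + t. Camera axes: x right, y down, z forward; pixel columns grow to the right and rows downward; lengths in mm; the calibration is good to about 2 mm. A picture is of the moment at which its call begins. camera_params takes no time and is no camera call.
- job_done(): hands the job in; it is judged then, once.
The state is a dict: "clock": time; "joint_pos": joint angles; "dq": joint speeds; "effort": joint torques, N m; "tcp_pos": TCP position; "tool_rot": TCP orientation; "ft_force": force on the tool from outside, world axes, zero at the start; "moment": the same for the moment, N m; "gripper_width": finger opening in mm; "finger_force": force on a finger pad.
Only numpy, scipy, OpenCV 4.12 (cv2) and the standard library are available. Lean on these libraries where they do the work, as an engineer would, in place of code of your own. Each camera call takes 0.05 s, during which the arm holds its last target. There are 200 camera calls.

TASK

Take the rectangular press board out of its wooden jig: raise the end away from the overhanging lip so the board tilts over the end stop, then draw its other end out from under the lip. Set it down gently, without dropping it, flat in the middle of the slatted drying rack, grip up, its long side lined up with the rack's. Leave the round press where it stands.

Things in the scene. Friction and masses are not known exactly. Their poses are not given: they have to be found in the camera images.
- press_board: Loose pale wooden board 160 (x) x 100 (y) x 10 mm, 0.22 kg, with a grip block at its centre, 60 (x) x 22 (y) mm, rising 45 mm above the board: pinch it across the 22 mm. Origin: centre of underside, z up through the grip; centre of mass under the grip. Starts flat on the jig's floor, its axes along the jig's, its -x end 10 to 16 mm under the jig's lip.
- jig: Fixed wooden tray 202 (x) x 136 mm, origin centre of underside, z up. Floor top z=12. Robot-side (-x) end: pocket, back wall x=-85, lip edge x=-65, lip underside z=38, top 50; 112 mm between sides. Other end: stop x=89 to 101, top z=46. Sides top z=22. Board comes free with +x end raised 15 deg (12 to 25 goes), -x end 5 mm off the floor, then drawn 30 mm or more along +x, then up.
- rack: Fixed slatted drying rack of pale wood, 200 (x) x 140 (y) x 30 (z) mm: five flat slats across two rails, slat tops at z = 30 mm. Origin at the centre of its underside on the table; x along its long side, z up. It stands beside the jig, left or right of it.
- round_press: Bystander: a loose round press of the same pale wood, disc 110 mm across and 12 mm thick with a knob 26 mm across, 52 mm high in all. Origin at the centre of its underside. Leave alone.
Mind the look-alikes: they are no part of the job. What is shaped like the press_board but red is not meant.

How it is judged (in metres and radians):
On the way, in this order (a step that is already met when the one before it is completed fails the run):
1. the board is tilted up by at least 5 degrees with its end still under the lip (angle between press_board's own z axis and vertical above 0.09 rad and x of press_board in the frame of jig below 0.02 m and z of press_board in the frame of jig below 0.07 m), for 0.1 s.
2. the board is lifted clear of the jig (height (world z) of press_board above 0.075 m), for 0.1 s.
At the end, for the whole second after the job is handed in: The board lies still and flat on the rack's slats, grip up, its centre within 20 mm of the rack's centre and its long side within 11 degrees of the rack's long side (either way round) (horizontal distance between press_board and rack below 0.02 m and z of press_board in the frame of rack between 0.026 and 0.034 m and angle between press_board's own z axis and vertical below 0.06 rad and angle between the x axis of press_board and the x axis of rack, either way round below 0.2 rad and linear speed of press_board below 0.02 m/s); the robot touches nothing.
It fails at once if the round press is moved by more than 30 mm (distance of round_press from where it was at the start of the episode above 0.03 m).
It fails at once if the board is let go (dropped) with its underside more than 18 mm above the rack's slats (height (world z) of press_board above 0.048 m and contact force between press_board and the fingers below 0.05 N).
It also fails if it takes over 45 s, if anything falls off the work surface, if the arm or the gripper's body presses on something with over 40 N, if the wrist force passes 120 N, or if a joint passes its speed limit or range.

## Working session

There is one attempt and no reset: what is moved stays moved. The work goes in short steps, Python scripts to look and compute and a tool call to move; the robot and the scene stay as the last step left them, time stands still between calls to the robot, and variables do not carry over. Pictures are saved under pics/ and viewed, at most 10 in all, crops included, and the job is handed in when it is done.

Besides the shell and the picture viewer there is one more tool, called after "Call:" as name(argument=value, ...), one argument or row to a line, values as JSON. jog_arm: Moves the arm, as the interface text tells. Its arguments: {"type":"object","properties":{"moves":{"type":"array","items":{"type":"object","properties":{"grip":{"type":"number"},"dx":{"type":"number"},"dy":{"type":"number"},"dz":{"type":"number"},"twist":{"type":"number"}}}},"grip_force":{"type":"number"}},"required":["moves"]}

```bash
mkdir -p pics; ls; python3 - <<'E'
from plant import *
import cv2,numpy as np
for n in("top","side"):
    cv2.imwrite(f"pics/{n}0.png",cv2.cvtColor(get_image(n),cv2.COLOR_RGB2BGR))
    p=camera_params(n);print(n,np.round(p["K"],1).tolist(),np.round(p["R"],3).tolist(),np.round(p["t"],1))
s=sense();print(s)
E
```

```text
pics
top [[493.8, 0.0, 252.7], [0.0, 493.8, 199.3], [0.0, 0.0, 1.0]] [[0.029, -1.0, 0.01], [-0.996, -0.03, -0.087], [0.087, -0.008, -0.996]] [ -42.5  641.3 1576.9]
side [[408.1, 0.0, 253.9], [0.0, 408.1, 188.2], [0.0, 0.0, 1.0]] [[0.998, -0.07, -0.005], [-0.054, -0.717, -0.695], [0.045, 0.693, -0.719]] [-619.1   56.  1202.2]
{'clock': 0.1, 'joint_pos': array([-1.48149875e+00,  2.07333619e-01,  1.54278065e+00,  2.04880791e-05,
        1.39351541e+00, -1.50512480e-01]), 'dq': array([-0.00084102, -0.00334926, -0.00192575,  0.00016392,  0.00168322,
       -0.00105324]), 'effort': array([ 1.55762446e-04, -3.71863246e+01, -2.82293129e+01,  7.00357882e-02,
        3.11429822e-02, -4.76608432e-05]), 'tcp_pos': array([ 136.49669505, -557.82165183,  204.42203622]), 'tool_rot': array([-1.01772543e-03,  9.92819703e-01,  1.19616051e-01,  4.12460755e-05]), 'ft_force': array([ 0.15838944,  0.25659773, -0.52493245]), 'moment': array([-0.01217009,  0.02899537,  0.03845692]), 'finger_force': 0.0, 'gripper_width': 93.88133611434941}
```

View pics/top0.png

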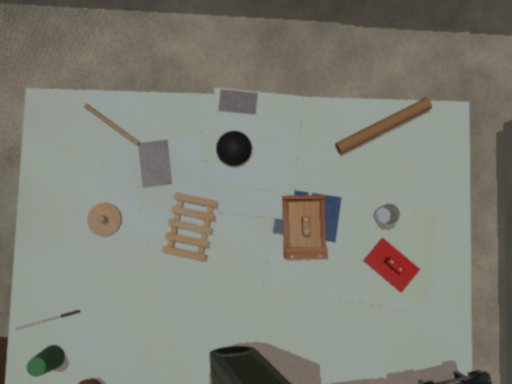

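View pics/side0.png

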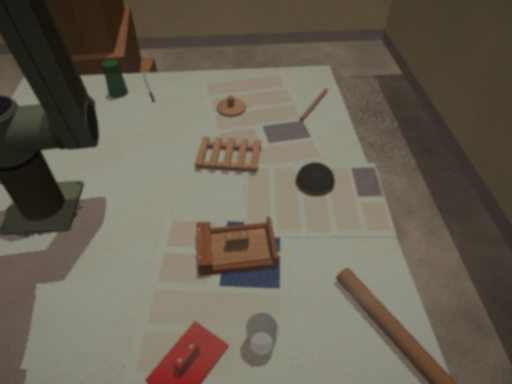

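The top view shows these board-like things:
- Pale board in the jig, grip at (306,226). This is the target.
- Red board at (394,265), excluded by colour.
- Round press at (105,219), the bystander.

The rack is at (190,227). The jig's lip is on the robot side, at the bottom of the image.

```bash
cat > h.py <<'E'
from plant import *
import cv2,numpy as np
def ray(n,uv,z):
    p=camera_params(n);K,R,t=map(np.array,(p["K"],p["R"],p["t"]))
    uv=np.atleast_2d(np.array(uv,float));d=np.c_[uv,np.ones(len(uv))]@np.linalg.inv(K).T@R
    c=-R.T@t;return c+d*((z-c[2])/d[:,2])[:,None]
def proj(n,X):
    p=camera_params(n);q=np.array(p["K"])@(np.array(p["R"])@np.array(X)+np.array(p["t"]));return q[:2]/q[2]
def mask(im):
    h=cv2.cvtColor(im,cv2.COLOR_RGB2HSV);return cv2.inRange(h,(3,80,40),(25,255,255))
E
python3 - <<'E'
from h import *
im=get_image("top");m=mask(im)
for nm,(a,b,c,d),z in(("rack",(155,185,225,270),30),("jig",(275,185,335,268),22)):
    mm=np.zeros_like(m);mm[b:d,a:c]=m[b:d,a:c]
    pts=cv2.findNonZero(mm);r=cv2.minAreaRect(pts);bx=cv2.boxPoints(r)
    w=ray("top",bx,z)[:,:2];print(nm,r,"\n",w.round(1).tolist(),"ctr",w.mean(0).round(1))
    e=np.roll(w,-1,0)-w;print([(round(float(np.hypot(*v)),1),round(float(np.degrees(np.arctan2(v[1],v[0]))),1)) for v in e])
s=get_image("side")
A=cv2.resize(cv2.cvtColor(im[185:270,270:340],cv2.COLOR_RGB2BGR),None,fx=6,fy=6,interpolation=cv2.INTER_CUBIC)
B=cv2.resize(cv2.cvtColor(s[210:280,185:290],cv2.COLOR_RGB2BGR),None,fx=3.5,fy=3.5,interpolation=cv2.INTER_CUBIC)
o=np.zeros((510,790,3),np.uint8);o[:A.shape[0],:A.shape[1]]=A;o[:B.shape[0],422:422+B.shape[1]]=B
cv2.imwrite("pics/c1.png",o)
E
```

```text
rack ((189.50511169433594, 226.4767303466797), (42.26205825805664, 59.89109420776367), 12.380758285522461) 
 [[466.1, 261.3], [656.0, 228.3], [630.6, 93.4], [441.1, 127.8]] ctr [548.4 177.7]
[(192.7, -9.9), (137.2, -100.7), (192.6, 169.7), (135.8, 79.4)]
jig ((304.2898254394531, 226.61465454101562), (62.63862991333008, 41.93754959106445), 87.95458984375) 
 [[656.3, -119.6], [665.4, -256.6], [462.2, -267.3], [453.4, -131.8]] ctr [ 559.3 -193.8]
[(137.3, -86.2), (203.5, -177.0), (135.8, 93.7), (203.3, 3.4)]
```

View pics/c1.png

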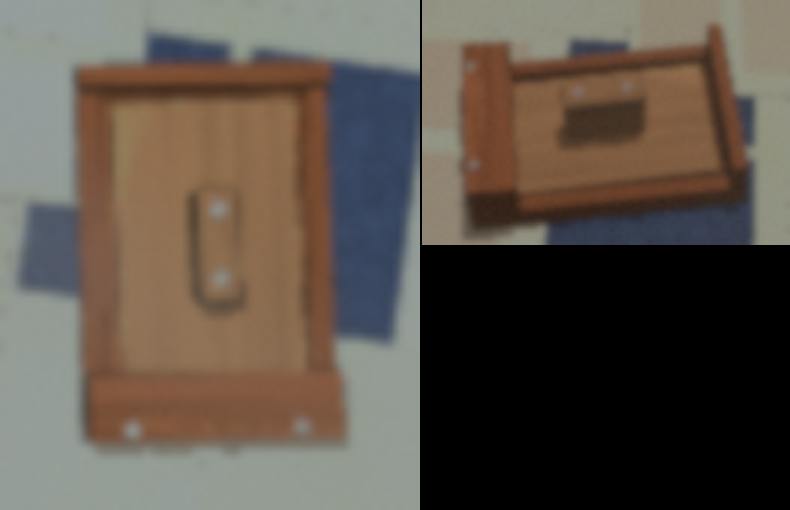

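The crop confirms the choice: the pale board is in the jig, with its grip screws at about top pixel (306,225). The lip is at the bottom and the end stop at the top.

```bash
cat >> h.py <<'E'
from scipy.spatial.transform import Rotation as Ro
def go(target,yaw):
    s=sense();q=s["tool_rot"];R=Ro.from_quat([q[1],q[2],q[3],q[0]]).as_matrix()
    a=np.degrees(np.arctan2(R[1,0],R[0,0]));y=np.radians(yaw)
    X=np.array([[np.cos(y),np.sin(y),0],[np.sin(y),-np.cos(y),0],[0,0,-1]])
    d=X.T@(np.array(target)-s["tcp_pos"])
    print("clk",s["clock"],"yaw",a.round(2),"twist/180",((a-yaw)/180).round(4),"d mm",d.round(1),"d/800",(d/800).round(4),"F",s["ft_force"].round(1),"w",round(s["gripper_width"],1))
E
python3 - <<'E'
from h import *
g=ray("top",(306.33,225.25),67)[0];print("grip top",g)
gs=ray("top",[(270+(219.5)/6-.5,185+209.5/6-.5),(270+222.5/6-.5,185+279.5/6-.5)],67);print(gs)
gd=ray("side",[(185+577/3.5,210+90/3.5),(185+628/3.5-422/3.5,210+87/3.5)],67);
gd=ray("side",[(185+(577-422)/3.5,210+90/3.5),(185+(628-422)/3.5,210+87/3.5)],67);print("side",gd,gd.mean(0))
go([g[0],g[1],130],3.4)
E
```

```text
grip top [ 561.69196374 -195.05791571   67.        ]
[[ 580.10779802 -193.91008464   67.        ]
 [ 543.31442144 -196.22446452   67.        ]]
side [[ 544.11234452 -196.98023015   67.        ]
 [ 581.36640547 -197.00268542   67.        ]] [ 562.739375   -196.99145778   67.        ]
clk 0.2 yaw 13.74 twist/180 0.0574 d mm [ 446.  -337.2   74.7] d/800 [ 0.5575 -0.4214  0.0934] F [ 0.3  0.9 -0.2] w 94.3
```

Call:
jog_arm(
  moves=[
    {"twist":0.0287,"grip":0.3},
    {"twist":0.0287,"grip":0.3},
    {"dx":0.031,"dy":-0.0234,"grip":0.3},
    {"dx":0.031,"dy":-0.0234,"grip":0.3},
    {"dx":0.031,"dy":-0.0234,"grip":0.3},
    {"dx":0.031,"dy":-0.0234,"grip":0.3},
    {"dx":0.031,"dy":-0.0234,"grip":0.3},
    {"dx":0.031,"dy":-0.0234,"grip":0.3},
    {"dx":0.031,"dy":-0.0234,"grip":0.3},
    {"dx":0.031,"dy":-0.0234,"grip":0.3},
  ],
  grip_force=15,
)

```text
schema error: expected keys grip, dx, dy, dz, twist
```

Call:
jog_arm(
  moves=[
    {"dx":0.031,"dy":-0.0234,"grip":0.3},
    {"dx":0.031,"dy":-0.0234,"grip":0.3},
    {"dx":0.031,"dy":-0.0234,"grip":0.3},
    {"dx":0.031,"dy":-0.0234,"grip":0.3},
    {"dx":0.031,"dy":-0.0234,"grip":0.3},
    {"dx":0.031,"dy":-0.0234,"grip":0.3},
    {"dx":0.031,"dy":-0.0234,"grip":0.3},
    {"dx":0.031,"dy":-0.0234,"grip":0.3},
    {"dx":0.031,"dy":-0.0234,"grip":0.3},
    {"dx":0.031,"dy":-0.0234,"grip":0.3},
  ],
)

```text
schema error: expected keys grip, dx, dy, dz, twist
```

```bash
python3 -c "
from h import *
go([562,-196,31],3.4)"
```

```text
clk 0.2 yaw 13.74 twist/180 0.0574 d mm [ 446.2 -336.2  173.7] d/800 [ 0.5578 -0.4203  0.2172] F [ 0.3  0.9 -0.2] w 94.3
```

All keys are needed in every row.

Call:
jog_arm(
  moves=[
    {"grip":0.3,"dx":0,"dy":0,"dz":0,"twist":0.0287},
    {"grip":0.3,"dx":0,"dy":0,"dz":0,"twist":0.0287},
    {"grip":0.3,"dx":0.031,"dy":-0.0234,"dz":0,"twist":0},
    {"grip":0.3,"dx":0.031,"dy":-0.0234,"dz":0,"twist":0},
    {"grip":0.3,"dx":0.031,"dy":-0.0234,"dz":0,"twist":0},
    {"grip":0.3,"dx":0.031,"dy":-0.0234,"dz":0,"twist":0},
    {"grip":0.3,"dx":0.031,"dy":-0.0234,"dz":0,"twist":0},
    {"grip":0.3,"dx":0.031,"dy":-0.0234,"dz":0,"twist":0},
    {"grip":0.3,"dx":0.031,"dy":-0.0234,"dz":0,"twist":0},
    {"grip":0.3,"dx":0.031,"dy":-0.0234,"dz":0,"twist":0},
  ],
  grip_force=15,
)

```text
clock: 1.03
tcp_pos: [326.6, -396.0, 205.3]
tool_rot: [-0.0, 1.0, 0.03, -0.0]
ft_force: [0.0, 0.4, 1.1]
gripper_width: 61.0
finger_force: 0.0
```

Call:
jog_arm(
  moves=[
    {"grip":0.3,"dx":0.031,"dy":-0.0234,"dz":0,"twist":0},
    {"grip":0.3,"dx":0.031,"dy":-0.0234,"dz":0,"twist":0},
    {"grip":0.3,"dx":0.031,"dy":-0.0234,"dz":0,"twist":0},
    {"grip":0.3,"dx":0.031,"dy":-0.0234,"dz":0,"twist":0},
    {"grip":0.3,"dx":0.031,"dy":-0.0234,"dz":0,"twist":0},
    {"grip":0.3,"dx":0.031,"dy":-0.0234,"dz":0,"twist":0},
    {"grip":0.3,"dx":0.031,"dy":-0.0234,"dz":0,"twist":0},
    {"grip":0.3,"dx":0.031,"dy":-0.0234,"dz":0,"twist":0},
    {"grip":0.3,"dx":0.031,"dy":-0.0234,"dz":0,"twist":0},
    {"grip":0.3,"dx":0,"dy":0,"dz":0,"twist":0},
  ],
)

```text
clock: 1.87
tcp_pos: [541.7, -212.0, 205.2]
tool_rot: [-0.001, 0.999, 0.032, 0.001]
ft_force: [-1.4, 0.1, 0.5]
gripper_width: 61.3
finger_force: 0.0
```

```bash
python3 -c "
from h import *
go([562,-196,31],3.4)"
```

```text
clk 1.8667 yaw 3.7 twist/180 0.0017 d mm [ 21.2 -14.8 174.2] d/800 [ 0.0265 -0.0185  0.2177] F [-1.4  0.1  0.5] w 61.3
```

Call:
jog_arm(
  moves=[
    {"grip":0.3,"dx":0.0275,"dy":-0.0185,"dz":0,"twist":0},
    {"grip":0.3,"dx":0,"dy":0,"dz":0.034,"twist":0},
    {"grip":0.3,"dx":0,"dy":0,"dz":0.034,"twist":0},
    {"grip":0.3,"dx":0,"dy":0,"dz":0.034,"twist":0},
    {"grip":0.3,"dx":0,"dy":0,"dz":0.034,"twist":0},
    {"grip":0.3,"dx":0,"dy":0,"dz":0.034,"twist":0},
    {"grip":0.3,"dx":0,"dy":0,"dz":0.016,"twist":0},
    {"grip":0.3,"dx":0,"dy":0,"dz":0.016,"twist":0},
    {"grip":0.3,"dx":0,"dy":0,"dz":0.016,"twist":0},
    {"grip":0.3,"dx":0,"dy":0,"dz":0,"twist":0},
  ],
)

```text
clock: 2.7
tcp_pos: [558.1, -199.3, 28.9]
tool_rot: [-0.001, 1.0, 0.03, -0.002]
ft_force: [0.6, 0.4, 0.1]
gripper_width: 60.9
finger_force: 0.0
```

Call:
jog_arm(
  moves=[
    {"grip":-0.2,"dx":0,"dy":0,"dz":0,"twist":0},
    {"grip":-0.4,"dx":0,"dy":0,"dz":0,"twist":0},
    {"grip":-0.5,"dx":0,"dy":0,"dz":0,"twist":0},
    {"grip":-0.7,"dx":0,"dy":0,"dz":0,"twist":0},
    {"grip":-0.9,"dx":0,"dy":0,"dz":0,"twist":0},
    {"grip":-1,"dx":0,"dy":0,"dz":0,"twist":0},
    {"grip":-1,"dx":0,"dy":0,"dz":0,"twist":0},
    {"grip":-1,"dx":0,"dy":0,"dz":0,"twist":0},
    {"grip":-1,"dx":0,"dy":0,"dz":0,"twist":0},
    {"grip":-1,"dx":0,"dy":0,"dz":0,"twist":0},
  ],
)

```text
clock: 3.53
tcp_pos: [559.9, -199.5, 31.6]
tool_rot: [-0.0, 1.0, 0.03, 0.0]
ft_force: [-1.8, 3.8, 5.5]
gripper_width: 21.9
finger_force: 15.0
```

Call:
jog_arm(
  moves=[
    {"grip":-1,"dx":0,"dy":0,"dz":-0.005,"twist":0},
    {"grip":-1,"dx":0,"dy":0,"dz":-0.005,"twist":0},
    {"grip":-1,"dx":0,"dy":0,"dz":-0.005,"twist":0},
    {"grip":-1,"dx":0,"dy":0,"dz":-0.005,"twist":0},
    {"grip":-1,"dx":-0.0012,"dy":0,"dz":-0.0035,"twist":0},
    {"grip":-1,"dx":-0.0012,"dy":0,"dz":-0.0035,"twist":0},
    {"grip":-1,"dx":-0.0012,"dy":0,"dz":-0.0035,"twist":0},
    {"grip":-1,"dx":-0.0012,"dy":0,"dz":-0.0035,"twist":0},
    {"grip":-1,"dx":-0.0012,"dy":0,"dz":-0.0035,"twist":0},
    {"grip":-1,"dx":0,"dy":0,"dz":0,"twist":0},
  ],
)

```text
clock: 4.37
tcp_pos: [554.5, -199.8, 61.3]
tool_rot: [-0.0, 1.0, 0.03, -0.0]
ft_force: [-0.3, -0.6, -3.1]
gripper_width: 22.0
finger_force: 15.0
```

```bash
python3 - <<'E'
from h import *
s=get_image("side");print(sense()["ft_force"].round(1),sense()["moment"].round(2),sense()["tcp_pos"].round(1))
cv2.imwrite("pics/c2.png",cv2.resize(cv2.cvtColor(s[190:290,170:300],cv2.COLOR_RGB2BGR),None,fx=5,fy=5,interpolation=cv2.INTER_CUBIC))
E
```

```text
[-0.9  0.9 -3.8] [-0.02 -0.01 -0.03] [ 554.8 -199.9   61.3]
```

View pics/c2.png

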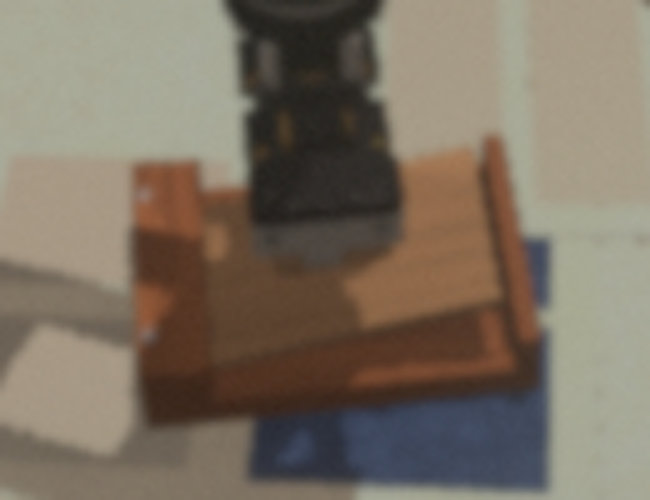

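The board is tilted about 11°. Its +x end is above the stop line (front corner at crop (505,300)) and its -x end is still under the lip. Next I tilt a bit more, ease down and draw out.

Call:
jog_arm(
  moves=[
    {"grip":-1,"dx":-0.001,"dy":0,"dz":-0.003,"twist":0},
    {"grip":-1,"dx":-0.001,"dy":0,"dz":-0.003,"twist":0},
    {"grip":-1,"dx":0,"dy":0,"dz":0.003,"twist":0},
    {"grip":-1,"dx":0,"dy":0,"dz":0.003,"twist":0},
    {"grip":-1,"dx":0.008,"dy":0,"dz":0,"twist":0},
    {"grip":-1,"dx":0.008,"dy":0,"dz":0,"twist":0},
    {"grip":-1,"dx":0.008,"dy":0,"dz":0,"twist":0},
    {"grip":-1,"dx":0.008,"dy":0,"dz":0,"twist":0},
    {"grip":-1,"dx":0.008,"dy":0,"dz":0,"twist":0},
    {"grip":-1,"dx":0,"dy":0,"dz":0,"twist":0},
  ],
)

```text
clock: 5.25
tcp_pos: [587.0, -198.3, 61.3]
tool_rot: [0.0, 1.0, 0.03, 0.001]
ft_force: [-0.2, -0.5, -1.9]
gripper_width: 22.0
finger_force: 15.0
```

```bash
python3 - <<'E'
from h import *
s=get_image("side");print(sense()["ft_force"].round(1),sense()["moment"].round(2),sense()["tcp_pos"].round(1))
cv2.imwrite("pics/c3.png",cv2.resize(cv2.cvtColor(s[190:290,170:300],cv2.COLOR_RGB2BGR),None,fx=5,fy=5,interpolation=cv2.INTER_CUBIC))
E
```

```text
[-0.5  1.  -1.2] [0.03 0.01 0.  ] [ 586.1 -198.2   61.1]
```

View pics/c3.png

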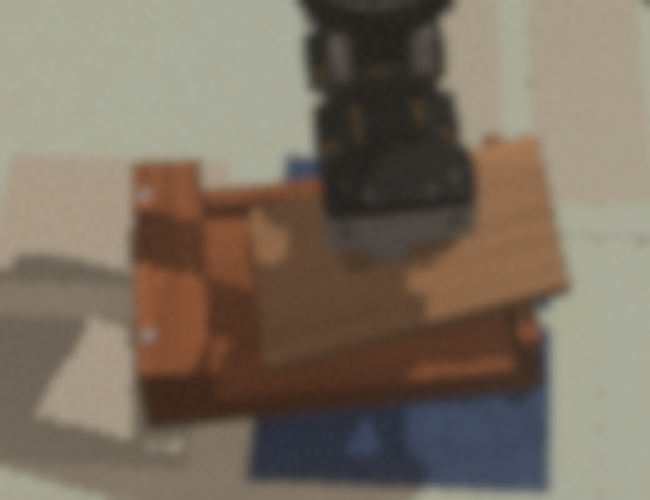

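The -x end at crop x≈255 is clear of the lip edge at x≈205. Now I lift it and turn it to the rack's heading.

Call:
jog_arm(
  moves=[
    {"grip":-1,"dx":0.007,"dy":0,"dz":0,"twist":0},
    {"grip":-1,"dx":0,"dy":0,"dz":-0.01,"twist":0},
    {"grip":-1,"dx":0,"dy":0,"dz":-0.02,"twist":0},
    {"grip":-1,"dx":0,"dy":0,"dz":-0.028,"twist":0},
    {"grip":-1,"dx":0,"dy":0,"dz":-0.028,"twist":0},
    {"grip":-1,"dx":0,"dy":0,"dz":-0.028,"twist":0},
    {"grip":-1,"dx":0,"dy":0,"dz":-0.015,"twist":0},
    {"grip":-1,"dx":0,"dy":0,"dz":0,"twist":0},
    {"grip":-1,"dx":0,"dy":0,"dz":0,"twist":0.02},
    {"grip":-1,"dx":0,"dy":0,"dz":0,"twist":0.025},
  ],
)

```text
clock: 6.13
tcp_pos: [590.0, -197.6, 163.3]
tool_rot: [-0.0, 0.999, -0.043, -0.001]
ft_force: [-0.2, 0.1, -1.6]
gripper_width: 21.8
finger_force: 15.0
```

Call:
jog_arm(
  moves=[
    {"grip":-1,"dx":0,"dy":0,"dz":0,"twist":0.02},
    {"grip":-1,"dx":0,"dy":0,"dz":0,"twist":0.01},
    {"grip":-1,"dx":0,"dy":-0.01,"dz":0,"twist":0},
    {"grip":-1,"dx":0,"dy":-0.02,"dz":0,"twist":0},
    {"grip":-1,"dx":0,"dy":-0.03,"dz":0,"twist":0},
    {"grip":-1,"dx":0,"dy":-0.03,"dz":0,"twist":0},
    {"grip":-1,"dx":0,"dy":-0.03,"dz":0,"twist":0},
    {"grip":-1,"dx":0,"dy":-0.02,"dz":0,"twist":0},
    {"grip":-1,"dx":0,"dy":-0.01,"dz":0,"twist":0},
    {"grip":-1,"dx":0,"dy":0,"dz":0,"twist":0},
  ],
)

```text
clock: 6.97
tcp_pos: [611.3, -77.4, 163.3]
tool_rot: [-0.0, 0.996, -0.086, -0.001]
ft_force: [0.3, -0.4, -0.6]
gripper_width: 22.0
finger_force: 15.0
```

```bash
python3 - <<'E'
from h import *
go([548,178,150],-10.1)
E
```

```text
clk 6.9667 yaw -9.9 twist/180 0.0011 d mm [-107.1 -240.4   13.3] d/800 [-0.1339 -0.3005  0.0166] F [ 0.3 -0.4 -0.6] w 22.0
```

Call:
jog_arm(
  moves=[
    {"grip":-1,"dx":-0.008,"dy":-0.018,"dz":0,"twist":0},
    {"grip":-1,"dx":-0.016,"dy":-0.036,"dz":0,"twist":0},
    {"grip":-1,"dx":-0.018,"dy":-0.04,"dz":0,"twist":0},
    {"grip":-1,"dx":-0.018,"dy":-0.04,"dz":0,"twist":0},
    {"grip":-1,"dx":-0.018,"dy":-0.04,"dz":0,"twist":0},
    {"grip":-1,"dx":-0.018,"dy":-0.04,"dz":0,"twist":0},
    {"grip":-1,"dx":-0.018,"dy":-0.04,"dz":0,"twist":0},
    {"grip":-1,"dx":-0.014,"dy":-0.032,"dz":0,"twist":0},
    {"grip":-1,"dx":-0.006,"dy":-0.014,"dz":0,"twist":0},
    {"grip":-1,"dx":0,"dy":0,"dz":0,"twist":0},
  ],
)

```text
clock: 7.8
tcp_pos: [547.1, 177.4, 164.1]
tool_rot: [-0.0, 0.996, -0.086, -0.0]
ft_force: [0.3, -0.0, -1.6]
gripper_width: 21.9
finger_force: 15.0
```

```bash
python3 - <<'E'
from h import *
s=get_image("side");go([548,178,100],-10.1)
t=get_image("top")
A=cv2.resize(cv2.cvtColor(s[80:190,170:300],cv2.COLOR_RGB2BGR),None,fx=3.5,fy=3.5,interpolation=cv2.INTER_CUBIC)
B=cv2.resize(cv2.cvtColor(t[175:285,145:235],cv2.COLOR_RGB2BGR),None,fx=3.5,fy=3.5,interpolation=cv2.INTER_CUBIC)
cv2.imwrite("pics/c4.png",np.hstack([A,B]))
E
```

```text
clk 7.85 yaw -9.99 twist/180 0.0006 d mm [-0.3 -2.4 64.1] d/800 [-0.0004 -0.003   0.0802] F [ 0.4 -0.1 -2. ] w 22.2
```

View pics/c4.png

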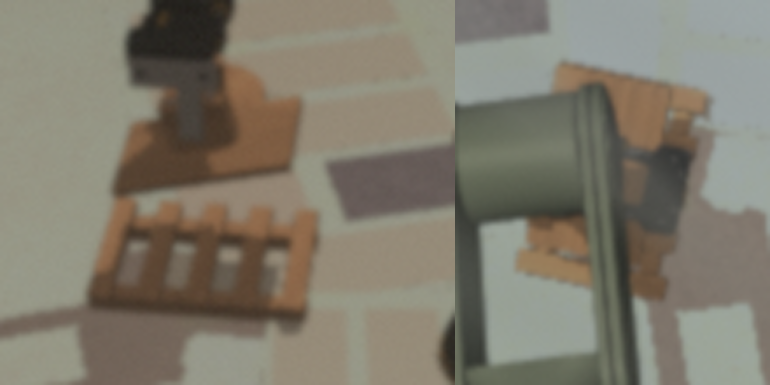

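The board is held above the rack, tilted about 13° with its -x end low (side crop (115,190)). Its heading matches the rack's. I'll check the rack's centre in the side view from its slat corners.

```bash
python3 - <<'E'
from h import *
c=np.array([(116,200),(318,209),(305,304),(91,297)],float)
w=ray("side",c/3.5+[170,80],30);print(w.round(1).tolist(),w.mean(0).round(1))
e=np.roll(w,-1,0)-w;print([(float(np.hypot(v[0],v[1]).round(1)),float(np.degrees(np.arctan2(v[1],v[0])).round(1))) for v in e])
go([548,178,50],-10.1)
E
```

```text
[[466.9, 254.1, 30.0], [660.1, 225.7, 30.0], [637.6, 93.9, 30.0], [446.7, 117.6, 30.0]] [552.8 172.8  30. ]
[(195.2, -8.4), (133.7, -99.7), (192.3, 172.9), (138.0, 81.6)]
clk 7.9 yaw -10.08 twist/180 0.0001 d mm [ -0.9  -3.4 114.2] d/800 [-0.0012 -0.0042  0.1427] F [ 0.5  0.2 -0.9] w 21.9
```

Call:
jog_arm(
  moves=[
    {"grip":-1,"dx":-0.0125,"dy":-0.0015,"dz":0.01,"twist":0},
    {"grip":-1,"dx":0,"dy":0,"dz":0.02,"twist":0},
    {"grip":-1,"dx":0,"dy":0,"dz":0.025,"twist":0},
    {"grip":-1,"dx":0,"dy":0,"dz":0.025,"twist":0},
    {"grip":-1,"dx":0,"dy":0,"dz":0.015,"twist":0},
    {"grip":-1,"dx":0,"dy":0,"dz":0.01,"twist":0},
    {"grip":-1,"dx":0,"dy":0,"dz":0.0075,"twist":0},
    {"grip":-1,"dx":0,"dy":0,"dz":0,"twist":0},
    {"grip":-1,"dx":0,"dy":0,"dz":0,"twist":0},
    {"grip":-1,"dx":0,"dy":0,"dz":0,"twist":0},
  ],
)

```text
clock: 8.73
tcp_pos: [539.8, 178.3, 75.4]
tool_rot: [-0.0, 0.996, -0.088, 0.001]
ft_force: [0.2, 0.8, -0.8]
gripper_width: 21.8
finger_force: 15.0
```

Call:
jog_arm(
  moves=[
    {"grip":-1,"dx":0,"dy":0,"dz":0.004,"twist":0},
    {"grip":-1,"dx":0,"dy":0,"dz":0.004,"twist":0},
    {"grip":-1,"dx":0.002,"dy":0,"dz":0.0035,"twist":0},
    {"grip":-1,"dx":0.002,"dy":0,"dz":0.0035,"twist":0},
    {"grip":-1,"dx":0.002,"dy":0,"dz":0.0035,"twist":0},
    {"grip":-1,"dx":0.002,"dy":0,"dz":0.0035,"twist":0},
    {"grip":-1,"dx":0.002,"dy":0,"dz":0.0035,"twist":0},
    {"grip":-1,"dx":0,"dy":0,"dz":0,"twist":0},
    {"grip":-1,"dx":0,"dy":0,"dz":0,"twist":0},
    {"grip":-1,"dx":0,"dy":0,"dz":0,"twist":0},
  ],
)

```text
clock: 9.57
tcp_pos: [547.6, 176.9, 54.2]
tool_rot: [-0.0, 0.996, -0.088, 0.001]
ft_force: [3.8, -1.2, 1.4]
gripper_width: 21.7
finger_force: 15.0
```

```bash
python3 - <<'E'
from h import *
s=get_image("side");go([548,176,50],-10.1)
A=cv2.resize(cv2.cvtColor(s[80:190,170:300],cv2.COLOR_RGB2BGR),None,fx=5,fy=5,interpolation=cv2.INTER_CUBIC)
cv2.imwrite("pics/c5.png",A)
E
```

```text
clk 9.6167 yaw -10.1 twist/180 0.0 d mm [0.6 0.8 4.2] d/800 [0.0008 0.001  0.0053] F [ 4.8 -0.9  1.6] w 21.7
```

View pics/c5.png

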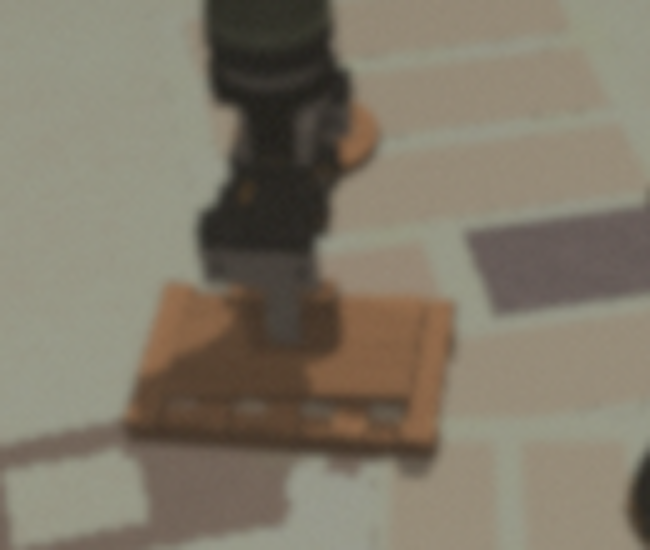

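The board is almost flat on the slats, with its right end at crop x≈412 and a rack margin on both sides. I'll lower it the last few mm.

Call:
jog_arm(
  moves=[
    {"grip":-1,"dx":0.001,"dy":0,"dz":0.0015,"twist":0},
    {"grip":-1,"dx":0.001,"dy":0,"dz":0.0015,"twist":0},
    {"grip":-1,"dx":0,"dy":0,"dz":0.0015,"twist":0},
    {"grip":-1,"dx":0,"dy":0,"dz":0.001,"twist":0},
    {"grip":-1,"dx":0,"dy":0,"dz":0,"twist":0},
    {"grip":-1,"dx":0,"dy":0,"dz":0,"twist":0},
    {"grip":-1,"dx":0,"dy":0,"dz":0,"twist":0},
    {"grip":-1,"dx":0,"dy":0,"dz":0,"twist":0},
    {"grip":-1,"dx":0,"dy":0,"dz":0,"twist":0},
    {"grip":-1,"dx":0,"dy":0,"dz":0,"twist":0},
  ],
)

```text
clock: 10.45
tcp_pos: [549.2, 176.6, 50.3]
tool_rot: [-0.0, 0.996, -0.088, 0.001]
ft_force: [3.0, -0.2, 5.9]
gripper_width: 22.1
finger_force: 15.0
```

```bash
python3 - <<'E'
from h import *
s=get_image("side");go([548,176,50],-10.1)
A=cv2.resize(cv2.cvtColor(s[120:180,185:275],cv2.COLOR_RGB2BGR),None,fx=8,fy=8,interpolation=cv2.INTER_CUBIC)
cv2.imwrite("pics/c6.png",A)
E
```

```text
clk 10.5 yaw -10.08 twist/180 0.0001 d mm [-1.1  0.9  0.3] d/800 [-0.0014  0.0011  0.0004] F [ 3.5 -0.8  6.2] w 21.7
```

View pics/c6.png

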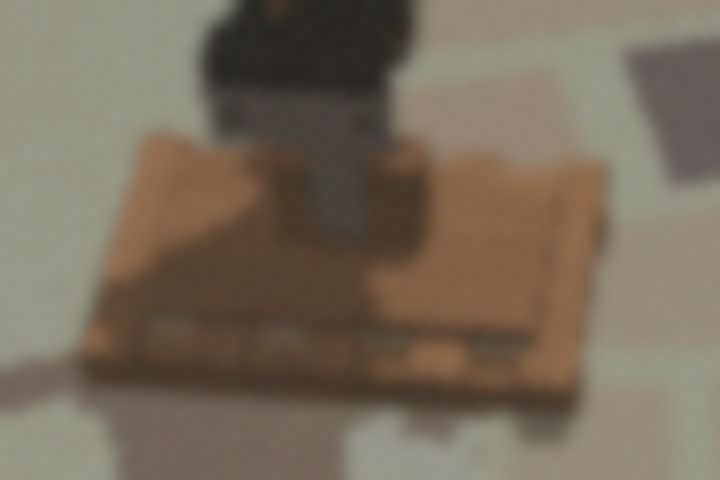

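The board lies flat, with equal margins at both ends: its right end is at crop x≈535, and the rack spans about 97 to 585. The slats carry about 6 N, so I release it and go up.

Call:
jog_arm(
  moves=[
    {"grip":-0.45,"dx":0,"dy":0,"dz":0,"twist":0},
    {"grip":-0.3,"dx":0,"dy":0,"dz":0,"twist":0},
    {"grip":-0.1,"dx":0,"dy":0,"dz":0,"twist":0},
    {"grip":0,"dx":0,"dy":0,"dz":0,"twist":0},
    {"grip":0,"dx":0,"dy":0,"dz":0,"twist":0},
    {"grip":0,"dx":0,"dy":0,"dz":0,"twist":0},
    {"grip":0,"dx":0,"dy":0,"dz":-0.01,"twist":0},
    {"grip":0,"dx":0,"dy":0,"dz":-0.03,"twist":0},
    {"grip":0,"dx":0,"dy":0,"dz":-0.03,"twist":0},
    {"grip":0,"dx":0,"dy":0,"dz":-0.03,"twist":0},
  ],
)

```text
clock: 11.33
tcp_pos: [547.7, 176.5, 130.6]
tool_rot: [0.0, 0.996, -0.088, -0.0]
ft_force: [0.5, -0.3, 0.3]
gripper_width: 47.1
finger_force: 0.0
```

Call:
jog_arm(
  moves=[
    {"grip":0,"dx":0,"dy":0,"dz":-0.03,"twist":0},
    {"grip":0,"dx":0,"dy":0.02,"dz":-0.03,"twist":0},
    {"grip":0,"dx":0,"dy":0.04,"dz":0,"twist":0},
    {"grip":0,"dx":0,"dy":0.04,"dz":0,"twist":0},
    {"grip":0,"dx":0,"dy":0.04,"dz":0,"twist":0},
    {"grip":0,"dx":0,"dy":0.04,"dz":0,"twist":0},
    {"grip":0,"dx":0,"dy":0.04,"dz":0,"twist":0},
    {"grip":0,"dx":0,"dy":0.03,"dz":0,"twist":0},
    {"grip":0,"dx":0,"dy":0,"dz":0,"twist":0},
    {"grip":0,"dx":0,"dy":0,"dz":0,"twist":0},
  ],
)

```text
clock: 12.17
tcp_pos: [513.0, -21.2, 178.1]
tool_rot: [-0.0, 0.996, -0.089, 0.0]
ft_force: [-0.4, 0.7, -0.3]
gripper_width: 47.0
finger_force: 0.0
```

```bash
python3 - <<'E'
from h import *
t=get_image("top");s=get_image("side")
A=cv2.resize(cv2.cvtColor(t[180:275,150:230],cv2.COLOR_RGB2BGR),None,fx=4.5,fy=4.5,interpolation=cv2.INTER_CUBIC)
B=cv2.resize(cv2.cvtColor(s[120:180,185:275],cv2.COLOR_RGB2BGR),None,fx=4.5,fy=4.5,interpolation=cv2.INTER_CUBIC)
o=np.zeros((A.shape[0],A.shape[1]+B.shape[1],3),np.uint8);o[:,:A.shape[1]]=A;o[:B.shape[0],A.shape[1]:]=B
cv2.imwrite("pics/c7.png",o)
E
```

```text
(no output)
```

View pics/c7.png

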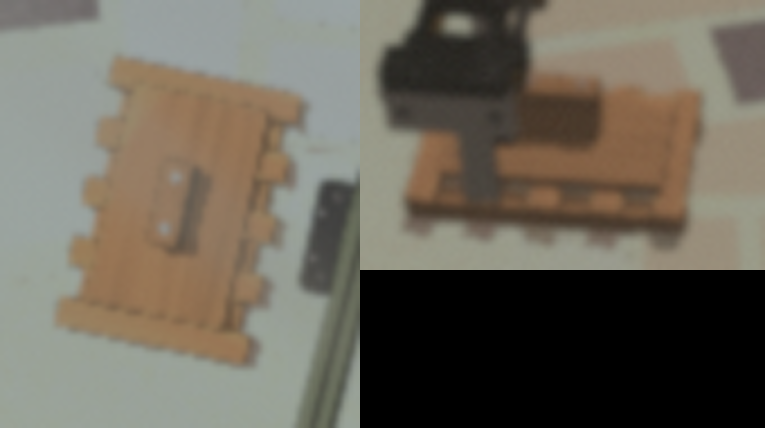

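The board sits flat and centred on the rack, grip at crop (170,205), with even margins on all sides and its long side aligned. I'm handing in.

```bash
python3 -c "
from plant import *
print(job_done())"
```

```text
the job is handed in; nothing more can be done
None
```

The press board was tilted out of its jig and set down flat and centred on the drying rack, grip up and lined up with it; the round press was not approached, and the job was handed in just after 12 s on the clock (no verdict was returned).

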